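# Lever open the lint interceptor's flap

## Task

Open the laundry's lint interceptor for inspection: push the bolt's thumb tab back, away from the box, until it stops and the bolt is clear of the heavy flap, then press the end of the lever's long arm down until the lever rests on its stop, so that its short end lifts the flap. Finish while holding the lever down with the fingers, the flap standing raised; the lever must stay seated in its fork, the flap is raised by the lever and not by hand, and the things standing around are left where they are.

Things in the scene. Friction and masses are not known exactly. Their poses are not given: they have to be found in the camera images.
- station: Lint interceptor, fixed: steel box, lever fork, stop and bolt bracket. Origin on the table under the fork's pin seat; +y runs from the fork towards the box, +x across it, z up. Box x -80..80, y 85..205 mm, 85 mm high. Flap hinge at y = 200 mm. Fork: notched plates 114 mm high at x = y = 0, pin seat (pin axis) at z = 92 mm.
- bracket (a point): Middle of the bolt bracket's deck, station (-58, -9, 98.5) mm. The bracket spans station x -72..-44, y -70..52 mm; two bridges over the bolt have their tops 117.5 mm above the table. The loose steel bolt (14 x 12 x 120 mm) slides on this deck along station y, its tongue lying over the flap's free edge.
- tab (a point): Centre of the exposed part of the bolt's upright thumb tab, 28 mm wide (x), 10 mm thick (y), 13 mm under its top edge, 18 mm above the bridges, 135 mm above the table. Station x = -58, y = 14..22 mm at the start (bolted); the tongue leaves the flap at y = 0; the tab stops at the rear bridge at y = -16 mm. Slides with about 1 N (7 N on the tab means it is at its end), stays where left.
- flap (a joint): Hinge of the heavy dark steel flap, 160 x 145 x 12 mm, 2 to 3 kg, on top of the box. Top at 97 mm when shut; free edge overhangs the box to station y = 55 mm. 0 = shut, grows as the free edge rises (rad), about 0.27 with the lever on its stop. Falls shut when the lever is let go.
- lever: Loose flat steel lever, 0.32 kg, its pin lying in the fork's open notches (it could be lifted out). Origin on the pin axis; axes parallel to the station's at rest. Short arm (70 mm to a roller) reaches under the flap's edge; long arm points to station -y, slopes up 0.25 rad at rest, down 0.27 rad on the stop. The flap's weight returns it.
- paddle (a point): Centre of the upper face of the lever's end plate (46 mm across, 60 mm along, 10 mm thick), 210 mm from the pin. 149 mm above the table at rest, 41 mm on the stop; moves almost straight down (under 8 mm sideways). Pressing here takes 2 to 7 N once the bolt is clear; a firm 14 N means it is on the stop (or still bolted).
- stop (a point): Top centre of the low rubber-topped stop block under the long arm, 46 mm above the table, 150 mm from the fork (36 x 22 mm).
- scoop_cup: Bystander, to be left alone: open white plastic measuring cup, 66 mm wide, 65 mm tall, standing beside the lever's long arm on the far (+x) side. Origin at its underside.
- booster_tin: Bystander, to be left alone: tin, 60 mm wide, 85 mm tall, standing beside the fork on the +x side. Origin at its underside.
- scrub_brush: Bystander, to be left alone: scrubbing brush, 150 mm long, lying on the near (-x) side of the lever's long arm. Origin at its underside.
- detergent: Bystander, to be left alone: white detergent bottle, 84 mm wide, 200 mm tall, at the right of the table. Origin at its underside.
- softener: Bystander, to be left alone: blue softener bottle, 72 mm wide, 170 mm tall, at the right of the table. Origin at its underside.
- coin_tray: Bystander, to be left alone: open black coin tray, 100 x 140 x 30 mm, at the back. Origin at its underside.
- tablet_jar: Bystander, to be left alone: glass jar, 76 mm wide, 90 mm tall, at the left of the table. Origin at its underside.
Mind the look-alikes: they are no part of the job. What is shaped like the part that bears tab but yellow is not meant.

How it is judged:
On the way, in this order (a step that is already met when the one before it is completed fails the run):
1. the bolt is pushed clear of the flap while the flap is still down (y of tab in the frame of station below -0.005 m and value of joint flap below 0.04 rad), for 0.1 s.
2. the lever is pressed down and lifts the flap (value of joint flap above 0.22 rad and contact force between lever and flap above 2 N and contact force between the fingers and lever above 0.5 N), for 0.2 s.
At the end, for the whole second after the job is handed in: The bolt's tongue is at least 5 mm clear of the flap, the flap stands still at 0.22 rad or more, carried by the lever's short end (over 2 N), the fingers press on the lever (over 0.5 N) and not on the flap, and the lever's pin is in its fork within 5 mm of its seat height (all of step 2 and y of tab in the frame of station below -0.005 m and z of lever in the frame of station between 0.087 and 0.097 m and velocity of joint flap between -0.1 and 0.1 rad/s and contact force between the fingers and flap below 0.5 N); the arm keeps its last pose, push and grip.
It fails at once if the lever is lifted out of its fork (pin 12 mm above its seat) (z of lever in the frame of station above 0.104 m).
It fails at once if the flap is raised by hand (value of joint flap above 0.05 rad and contact force between any of the fingers, the arm and flap above 1 N).
It fails at once if a thing standing around is moved more than 30 mm (distance of any of scoop_cup, booster_tin, scrub_brush, detergent, softener, coin_tray, tablet_jar from where it was at the start of the episode above 0.03 m).
It also fails if it takes over 38 s, if anything falls off the work surface, if the arm or the gripper's body presses on something with over 40 N, if the wrist force passes 120 N, or if a joint passes its speed limit or range.

## Robot

A 6-joint arm with a two-finger parallel gripper is mounted at the origin on the work surface. World frame = base frame: x ahead of the robot, y to its left, z up, the work surface at z = 0. Lengths are in m, angles in rad, forces in N, time in s.
With the tool pointing down it reaches from about 0.35 to 0.975 m from the base axis. Payload 4.9 kg.
Tool frame: the origin (TCP) lies at the very end of the fingers, on their centre line; the grasp point (between the pads) lies manip.grip_point_offset behind it (manip.grip_point_offset is the distance from the TCP to the grasp point, in m); z points along the fingers, y is the line along which they close (so a half turn about z gives the same grasp; the last joint's range is limited). The gripper opens to 85 mm and grips with 20 to 120 N. Pads are 22 mm wide; open, the fingers measure 114 mm over their backs; the gripper's body (76 mm by 85 mm) begins 54 mm behind the grasp point. The pads swing forward as they close: fully open they stand 13 mm farther back than shut.
Start: joints at [1.171, 0.053, 1.613, -0, 1.476, -0.119], TCP at [0.173, 0.601, 0.231] pointing down, gripper open.
Joint ranges: [-3.01, 3.01], [-1.01, 2.22], [0.06, 2.58], [-1.02, 4.17], [0.09, 2.62], [-3.14, 3.14]. Speed limits (rad/s): [2.57, 2.57, 3.14, 3.14, 3.14, 3.14].

## Interface

Orientations are given as a unit quaternion [w, x, y, z].
In Python, from plant import manip gives the robot as it stands.
- The arm moves only by the shell command python3 -m crank 'ROWS' [OPENING]. ROWS is JSON, a list of rows, each an object of numbers: "x", "y", "z": the shift along the tool's x, y, z in cm; "turn": the turn about the tool's z in rad. In form: [{"x": .., "y": .., "z": .., "turn": ..}, ...]. A call has 1 to 5 rows; each row shifts and turns the commanded pose from where the row before left it, along the tool's axes as they then stand; what a row does not reach is not made up. A row lasts 1/10 s, in which the tool goes at most 50 mm and 8.59 degrees, less where a joint would pass 70% of its speed; a pose out of reach is approached as far as the arm can. A call with a gripper value outside its range is refused whole. OPENING is the opening in per cent of the stroke, from 0 (shut) to 100 (fully open), set as the call begins (- or left out, the last holds). The fingers move at their own pace and stop on an object; the grip force is fixed at half the most. Time passes only in rows, so rows that do not move let the fingers close. It gives the time, the measured TCP pose, the force, the opening and the grip force at its end, in the units of the state.
- manip.state(): the state, without advancing time (a new reading comes with each control period).
- manip.grab_frame(name): name is "scene" or "top" or "wrist"; returns (picture, depth): 400x640x3 uint8, red, green, blue; 400x640 float32, m along the optical axis (not along the pixel's ray), 0 where there is no reading.
- manip.camera_model(name): a dict with "mtx" (3x3 intrinsics, pixels), "world_to_cam" (4x4, takes a point from world to camera coordinates). Camera axes: x right, y down, z forward; pixel columns grow to the right and rows downward; lengths in m; the calibration is good to about 2 mm. A picture is of the moment at which its call begins: read the wrist's pose just before it. camera_model takes no time and is no camera call; for the wrist camera it gives the pose at the moment of the call.
- manip.job_done(): hands the job in; it is judged then, once.
The state is a dict: "time": time; "joint_pos": joint angles; "joint_vel": joint speeds; "joint_efforts": joint torques, N m; "tool_pos": TCP position; "tool_rot": TCP orientation; "contact_force": force on the tool from outside, world axes, zero at the start; "ft_torque": the same for the moment, N m; "gripper_width": opening from 0.0 (shut) to 1.0 (fully open); "grasp_force": force on a finger pad.
Only numpy, scipy, OpenCV 4.12 (cv2) and the standard library are available. Lean on these libraries where they do the work, as an engineer would, in place of code of your own. Each camera call takes 0.05 s, during which the arm holds its last target. There are 200 camera calls.

## Working session

There is one attempt and no reset: what is moved stays moved. The work goes in short steps, Python scripts to look and compute and a shell command to move; the robot and the scene stay as the last step left them, time stands still between calls to the robot, and variables do not carry over. Pictures are saved under pics/ and viewed, at most 10 in all, crops included, and the job is handed in when it is done.

```bash
ls; mkdir -p pics; cat > h.py <<'E'
import numpy as np, cv2
from plant import manip
def grab(n,save=None):
    m=manip.camera_model(n); p,d=manip.grab_frame(n)
    if save: cv2.imwrite('pics/'+save,p[:,:,::-1])
    return p,d,np.array(m['mtx']),np.array(m['world_to_cam'])
def world(u,v,d,K,T):
    c=np.stack([(u-K[0,2])/K[0,0]*d,(v-K[1,2])/K[1,1]*d,d,np.ones_like(d)],-1)
    return (c@np.linalg.inv(T).T)[...,:3]
def cloud(d,K,T):
    v,u=np.mgrid[:d.shape[0],:d.shape[1]]; return world(u,v,d,K,T)
E
python3 - <<'E'
from h import *
for n in('scene','top'):
    p,d,K,T=grab(n,n+'1.png'); np.savez(n+'1.npz',p=p,d=d,K=K,T=T)
    print(n,np.linalg.inv(T)[:3,3],(d>0).mean())
s=manip.state();print(s['tool_pos'],s['tool_rot'],manip.grip_point_offset,s['time'])
E
```

```text
pics
scene [ 1.31312842 -0.11595372  0.91223601] 0.9962109375
top [ 0.35502282 -0.01561662  1.17613826] 0.995921875
[0.17297916 0.59998794 0.23016271] [-2.21998387e-04  1.39929049e-01  9.90161070e-01 -9.31797140e-04] 0.0187 0.1
```

View pics/scene1.png

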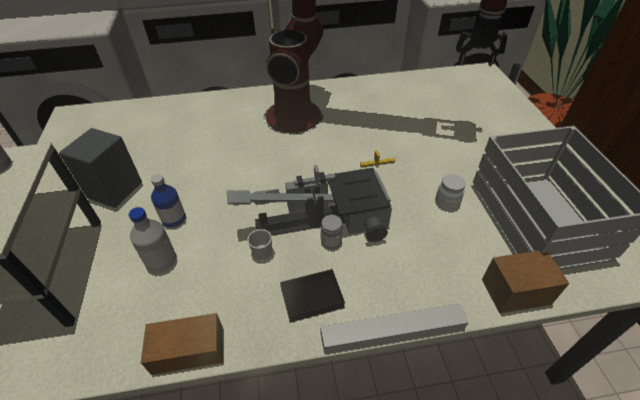

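View pics/top1.png

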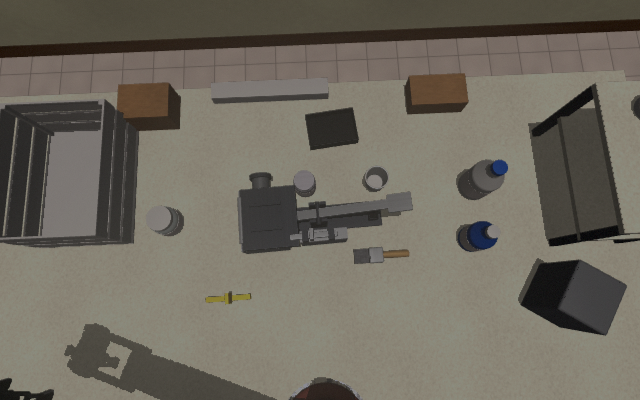

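The top view shows the box at (268,218), the fork at (318,210), the paddle at (399,202) and the bracket with bolt at (320,234). The yellow look-alike is at (229,297). In the scene view the bracket's tab is near (318,180) and the yellow one is at (377,158). I choose the grey tab on the bracket and will check it in a close crop.

```bash
python3 - <<'E'
from h import *
z=np.load('top1.npz');p,d,K,T=[z[k] for k in 'pdKT']
W=cloud(d,K,T)
c=cv2.resize(p[160:280,230:420],None,fx=4,fy=4,interpolation=cv2.INTER_CUBIC)
c=np.clip(c.astype(float)*1.5,0,255).astype(np.uint8)
cv2.imwrite('pics/crop1.png',c[:,:,::-1])
def comp(lo,hi,u0,u1,v0,v1):
    m=np.zeros(d.shape,np.uint8);m[v0:v1,u0:u1]=((W[...,2]>lo)&(W[...,2]<hi))[v0:v1,u0:u1]
    n,l,s,_=cv2.connectedComponentsWithStats(m)
    for i in range(1,n):
        if s[i,4]>8: 
            q=W[l==i]; vv,uu=np.where(l==i); r=cv2.minAreaRect(q[:,:2].astype(np.float32)*1000)
            print((lo,hi),s[i],q.mean(0).round(4),np.round(r[0],1),np.round(r[1],1),round(r[2],1))
comp(.122,.2,230,420,160,280); comp(.09,.105,230,330,180,260); comp(.11,.121,280,360,220,250); comp(.13,.16,370,420,185,220)
E
```

```text
(0.122, 0.2) [354 191  59  22 753] [ 0.5453 -0.1839  0.1415] [ 544.8 -169.4] [ 46.2 140.8] 3.1
(0.122, 0.2) [309 228   5  13  53] [0.4775 0.0115 0.1476] [478.   11.3] [ 9.8 26.7] 89.0
(0.09, 0.105) [ 237  185   62   66 3495] [0.531  0.1238 0.0977] [531.9 124.2] [161.1 152.2] 2.7
(0.09, 0.105) [303 201  27  24 285] [ 0.5382 -0.0066  0.0975] [536.6  -6.1] [55.7 57.9] 45.6
(0.09, 0.105) [313 229  15   3  33] [ 0.4915 -0.0109  0.0989] [491.5 -10.9] [36.   5.4] 89.4
(0.09, 0.105) [299 231   3   3   9] [0.4888 0.0403 0.0997] [488.9  40.3] [5.2 5.3] 89.2
(0.09, 0.105) [309 237  20   5  63] [ 0.4688 -0.0094  0.0986] [469.3  -6. ] [ 8.3 49.1] 2.7
(0.09, 0.105) [300 239   5   4  12] [0.4661 0.038  0.0985] [467.   36.1] [10.1  7.4] 87.0
(0.11, 0.121) [310 220   6   3  17] [0.5136 0.0074 0.1141] [513.6   7. ] [12.7  5.5] 89.5
(0.11, 0.121) [314 227  24  13 132] [ 0.4805 -0.0284  0.1148] [477.5 -23.6] [28.9 57.7] 13.5
(0.11, 0.121) [290 230  20  12 130] [0.4769 0.0376 0.1151] [477.9  41.3] [47.8 28.1] 87.7
(0.13, 0.16) [370 191  43  22 616] [ 0.546  -0.1971  0.1448] [ 545.9 -188.9] [ 46.2 101.7] 3.1
```

View pics/crop1.png

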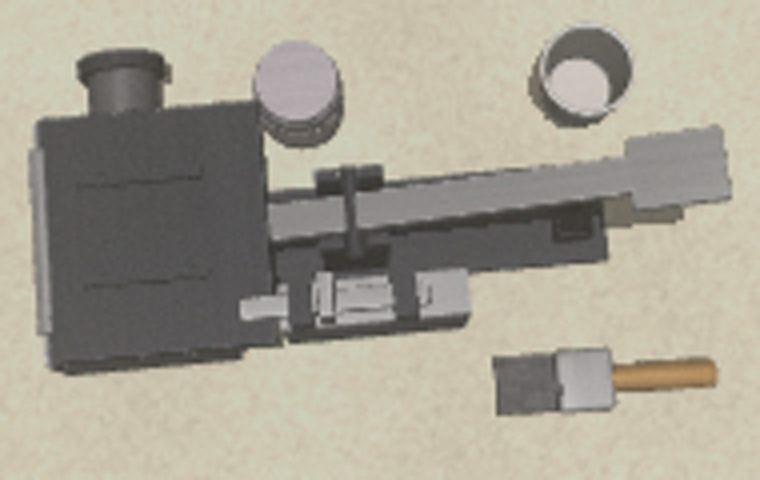

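The crop confirms the choice: the grey upright tab at crop (325,297) sits between the bracket's bridges, with the tongue at crop (262,306) over the flap. The yellow bolt lies apart. The station origin is about (0.5375, -0.0035) with a yaw of about 0.05 rad. I'll turn the tool to the station axes, shut the fingers and approach.

```bash
python3 -m crank '[{"turn":-0.11},{"turn":-0.11},{"turn":-0.11},{"x":-1,"y":-2},{"x":-1.6,"y":-3.5}]' 0; python3 -m crank '[{"x":-2,"y":-4},{"x":-2,"y":-4},{"x":-2,"y":-4},{"x":-2,"y":-4},{"x":-2,"y":-4}]'; python3 -m crank '[{"x":-2,"y":-4},{"x":-2,"y":-4},{"x":-2,"y":-4},{"x":-2,"y":-4},{"x":-1,"y":-2}]'
cat > w.py <<'E'
from h import *
from scipy.spatial.transform import Rotation as Ro
O=np.array([.5375,-.0035,0]);RS=Ro.from_euler('z',.05)
def show(tgt=None):
    s=manip.state();p=np.array(s['tool_pos']);q=s['tool_rot'];R=Ro.from_quat([q[1],q[2],q[3],q[0]])
    print('t',s['time'],'station mm',(RS.inv().apply(p-O)*1000).round(1),'F',RS.inv().apply(s['contact_force']).round(2),'w',s['gripper_width'])
    print('tool axes in station',RS.inv().apply(R.as_matrix().T).round(3).tolist())
    if tgt is not None: print('shift cm',(R.inv().apply(O+RS.apply(np.array(tgt)/1000)-p)*100).round(2))
E
python3 -c "
from w import *;show([-58,55,160])"
```

```text
t 0.1 station mm [-333.9  621.   230.2] F [-0.75  0.79 -0.06] w 1.0011183088982953
tool axes in station [[-0.946, 0.325, 0.0], [0.325, 0.946, -0.002], [-0.001, -0.002, -1.0]]
shift cm [-44.48 -44.55   7.09]schema error: expected keys x, y, z, turn
schema error: expected keys x, y, z, turn
schema error: expected keys x, y, z, turn
```

```bash
python3 -m crank '[{"x":0,"y":0,"z":0,"turn":-0.11},{"x":0,"y":0,"z":0,"turn":-0.11},{"x":0,"y":0,"z":0,"turn":-0.11},{"x":-1,"y":-2,"z":0,"turn":0},{"x":-1.6,"y":-3.5,"z":0,"turn":0}]' 0; python3 -m crank '[{"x":-2,"y":-4,"z":0,"turn":0},{"x":-2,"y":-4,"z":0,"turn":0},{"x":-2,"y":-4,"z":0,"turn":0},{"x":-2,"y":-4,"z":0,"turn":0},{"x":-2,"y":-4,"z":0,"turn":0}]'; python3 -m crank '[{"x":-2,"y":-4,"z":0,"turn":0},{"x":-2,"y":-4,"z":0,"turn":0},{"x":-2,"y":-4,"z":0,"turn":0},{"x":-2,"y":-4,"z":0,"turn":0},{"x":-1,"y":-2,"z":0,"turn":0}]'
python3 -c "
from w import *;show([-58,55,160])"
```

```text
time: 0.6
tool_pos: [0.2013, 0.5469, 0.2305]
tool_rot: [-0.0, -0.026, 1.0, -0.0]
contact_force: [1.0, -0.7, -0.5]
gripper_width: 0.148
grasp_force: 0.0
time: 1.1
tool_pos: [0.3118, 0.3503, 0.2308]
tool_rot: [-0.0, -0.025, 1.0, -0.0]
contact_force: [1.3, 0.3, 0.3]
gripper_width: 0.002
grasp_force: 0.0
time: 1.6
tool_pos: [0.4111, 0.1739, 0.231]
tool_rot: [-0.0, -0.023, 1.0, -0.0]
contact_force: [0.5, -0.8, -0.7]
gripper_width: -0.002
grasp_force: 0.0
t 1.6 station mm [-117.3  183.5  231. ] F [ 0.42 -0.81 -0.69] w -0.0024608003500527606
tool axes in station [[-1.0, 0.004, 0.0], [0.004, 1.0, -0.001], [-0.0, -0.001, -1.0]]
shift cm [ -5.98 -12.82   7.1 ]
```

```bash
python3 -m crank '[{"x":-1.5,"y":-3,"z":1,"turn":0},{"x":-1.5,"y":-3,"z":1.5,"turn":0},{"x":-1.5,"y":-3,"z":1.5,"turn":0},{"x":-1,"y":-2,"z":1,"turn":0},{"x":0,"y":0,"z":0,"turn":0}]'
python3 - <<'E'
from w import *
show([-58,52,127])
p,d,K,T=grab('wrist','wrist1.png'); W=cloud(d,K,T); W=RS.inv().apply((W-O).reshape(-1,3)).reshape(W.shape)*1000
np.savez('wr1.npz',p=p,W=W,d=d)
m=(W[...,2]>128)&(W[...,2]<160)&(abs(W[...,0]+58)<30)&(W[...,1]>-30)&(W[...,1]<40)&(d>0)
q=W[m];print(len(q));
if len(q): print(np.percentile(q,[1,50,99],axis=0).round(1))
E
```

```text
time: 2.1
tool_pos: [0.4701, 0.0675, 0.179]
tool_rot: [-0.002, -0.023, 1.0, -0.0]
contact_force: [-1.2, -0.2, 0.0]
gripper_width: -0.001
grasp_force: 0.0
t 2.1 station mm [-63.8  74.3 179. ] F [-1.21 -0.1   0.03] w -0.0005691485630753625
tool axes in station [[-1.0, 0.004, 0.004], [0.004, 1.0, -0.0], [-0.004, -0.0, -1.0]]
shift cm [-0.61 -2.23  5.2 ]
918
[[-72.3  15.  128.4]
 [-61.4  21.7 147.9]
 [-44.7  24.8 149.9]]
```

View pics/wrist1.png

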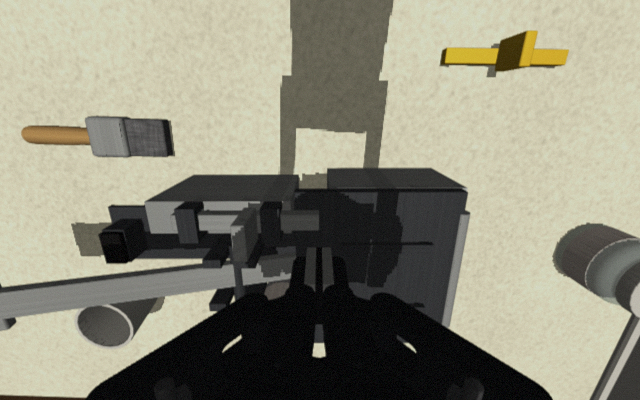

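The wrist view shows the grey tab upright at (245,235) between the bridges, with its top at 148 mm and y about 15..25 in the station frame. The shut fingertips are at (320,265) and the yellow look-alike at (515,52) is well away. Next I descend in front of the tab.

```bash
python3 -m crank '[{"x":-0.3,"y":-1,"z":1,"turn":0},{"x":-0.3,"y":-1,"z":2,"turn":0},{"x":0,"y":-0.2,"z":1.5,"turn":0},{"x":0,"y":0,"z":0.7,"turn":0},{"x":0,"y":0,"z":0,"turn":0}]'
python3 -c "
from w import *;show([-58,3,127])"
```

```text
time: 2.65
tool_pos: [0.4766, 0.0484, 0.1278]
tool_rot: [-0.001, -0.025, 1.0, 0.0]
contact_force: [-0.4, -0.3, -0.3]
gripper_width: -0.0
grasp_force: 0.0
t 2.65 station mm [-58.3  54.9 127.8] F [-0.46 -0.23 -0.31] w -9.725653853659114e-05
tool axes in station [[-1.0, 0.0, 0.003], [0.0, 1.0, 0.001], [-0.003, 0.001, -1.0]]
shift cm [-0.03 -5.19  0.08]
```

```bash
python3 -m crank '[{"x":0,"y":-1,"z":0,"turn":0},{"x":0,"y":-1,"z":0,"turn":0},{"x":0,"y":-1,"z":0,"turn":0},{"x":0,"y":-1,"z":0,"turn":0},{"x":0,"y":-0.4,"z":0,"turn":0}]'
python3 -c "
from w import *;show([-58,3,127])"
```

```text
time: 3.15
tool_pos: [0.4803, 0.0026, 0.1298]
tool_rot: [0.0, -0.024, 1.0, -0.0]
contact_force: [0.2, 0.3, 0.9]
gripper_width: 0.002
grasp_force: 0.7
t 3.15 station mm [-56.8   9.  129.8] F [0.22 0.33 0.92] w 0.002094802563146028
tool axes in station [[-1.0, 0.002, -0.001], [0.002, 1.0, -0.0], [0.001, -0.0, -1.0]]
shift cm [ 0.12 -0.6   0.28]
```

```bash
python3 -m crank '[{"x":0,"y":-0.3,"z":0,"turn":0},{"x":0,"y":-0.3,"z":0,"turn":0},{"x":0,"y":0,"z":0,"turn":0}]'
python3 -c "
from w import *;show([-58,3,127])"
```

```text
time: 3.45
tool_pos: [0.4801, -0.0025, 0.1292]
tool_rot: [-0.0, -0.024, 1.0, -0.0]
contact_force: [-0.6, 0.1, -0.2]
gripper_width: -0.002
grasp_force: 0.0
t 3.45 station mm [-57.2   3.8 129.2] F [-0.55  0.11 -0.21] w -0.0022232197340278366
tool axes in station [[-1.0, 0.001, 0.0], [0.001, 1.0, -0.001], [-0.0, -0.001, -1.0]]
shift cm [ 0.08 -0.08  0.22]
```

```bash
for i in 1; do python3 -m crank '[{"x":0,"y":-0.3,"z":0,"turn":0},{"x":0,"y":-0.3,"z":0,"turn":0},{"x":0,"y":0,"z":0,"turn":0}]'; done
python3 - <<'E'
from w import *
show()
p,d,K,T=grab('wrist','wrist2.png'); W=cloud(d,K,T); W=RS.inv().apply((W-O).reshape(-1,3)).reshape(W.shape)*1000
m=(W[...,2]>125)&(W[...,2]<152)&(abs(W[...,0]+62)<22)&(W[...,1]>-40)&(W[...,1]<40)&(d>0)
q=W[m];print(len(q));print(np.percentile(q,[1,50,99],axis=0).round(1))
E
```

```text
time: 3.75
tool_pos: [0.4803, -0.0056, 0.1292]
tool_rot: [-0.0, -0.025, 1.0, 0.003]
contact_force: [0.5, 9.6, 1.5]
gripper_width: -0.004
grasp_force: 5.2
t 3.75 station mm [-57.3   0.7 129.2] F [0.97 9.61 1.54] w -0.004120786757851304
tool axes in station [[-1.0, 0.001, 0.0], [0.001, 1.0, 0.007], [-0.0, 0.007, -1.0]]
2040
[[-72.8 -22.2 125.9]
 [-66.9 -13.5 147.1]
 [-47.9  13.7 151.6]]
```

View pics/wrist2.png

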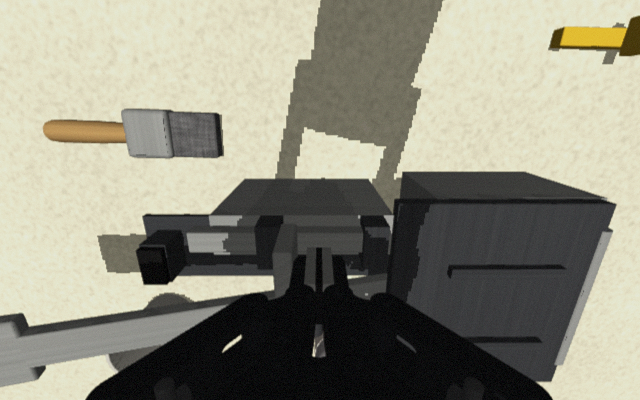

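The wrist view shows the tab at (285,260) against the rear bridge at (268,240), with 9.6 N on it. The tongue has been drawn back from the flap to about (375,240), so the bolt is clear. I back off, lift and go over the paddle.

```bash
python3 -m crank '[{"x":0,"y":1,"z":0,"turn":0},{"x":0,"y":0.8,"z":0,"turn":0},{"x":0,"y":0,"z":-2.5,"turn":0},{"x":0,"y":0,"z":-3,"turn":0},{"x":0,"y":0,"z":-2,"turn":0}]'
python3 -m crank '[{"x":-1,"y":-3,"z":0,"turn":0},{"x":-1.2,"y":-4.5,"z":0,"turn":0},{"x":-1.2,"y":-4.5,"z":0,"turn":0},{"x":-1.2,"y":-4.5,"z":0,"turn":0},{"x":-1.2,"y":-4.5,"z":0,"turn":0}]'
python3 -c "
from w import *;show([0,-205,165])"
```

```text
time: 4.3
tool_pos: [0.4801, 0.01, 0.2062]
tool_rot: [0.001, -0.025, 1.0, -0.001]
contact_force: [-0.2, -0.1, 0.7]
gripper_width: 0.001
grasp_force: 0.0
time: 4.8
tool_pos: [0.5482, -0.1986, 0.2042]
tool_rot: [-0.0, -0.025, 1.0, -0.0]
contact_force: [0.5, 1.0, 0.1]
gripper_width: 0.003
grasp_force: 0.0
t 4.8 station mm [   1.  -195.4  204.2] F [0.58 1.01 0.09] w 0.0032910498001253257
tool axes in station [[-1.0, 0.0, 0.0], [0.0, 1.0, -0.001], [-0.0, -0.001, -1.0]]
shift cm [ 0.1  -0.96  3.92]
```

```bash
python3 -m crank '[{"x":0,"y":-0.5,"z":1,"turn":0},{"x":0,"y":0,"z":2,"turn":0},{"x":0,"y":0,"z":1,"turn":0},{"x":0,"y":0,"z":0.5,"turn":0},{"x":0,"y":0,"z":0,"turn":0}]'
python3 - <<'E'
from w import *
show([0,-206,146])
for n in ('top',):
    p,d,K,T=grab(n,'top2.png'); W=RS.inv().apply((cloud(d,K,T)-O).reshape(-1,3)).reshape(400,640,3)*1000
def st(z,x0,x1,y0,y1,nm):
    m=(W[...,2]>z[0])&(W[...,2]<z[1])&(W[...,0]>x0)&(W[...,0]<x1)&(W[...,1]>y0)&(W[...,1]<y1)
    q=W[m];print(nm,len(q),len(q) and np.percentile(q,[2,50,98],axis=0).round(1).tolist())
st((130,160),-80,-35,-45,40,'tab'); st((130,160),-30,30,-250,-170,'paddle')
E
```

```text
time: 5.3
tool_pos: [0.5476, -0.201, 0.1583]
tool_rot: [-0.001, -0.025, 1.0, 0.0]
contact_force: [0.5, -0.4, 0.6]
gripper_width: -0.001
grasp_force: 0.0
t 5.3 station mm [   0.2 -197.8  158.3] F [ 0.53 -0.38  0.61] w -0.0013230126100446222
tool axes in station [[-1.0, -0.0, 0.002], [-0.0, 1.0, 0.001], [-0.002, 0.001, -1.0]]
shift cm [ 0.02 -0.82  1.23]
tab 50 [[-72.1, -23.5, 137.5], [-61.0, -18.7, 148.6], [-46.1, -13.9, 152.0]]
paddle 96 [[-23.6, -234.2, 139.1], [-14.5, -211.8, 149.1], [-0.4, -179.7, 155.8]]
```

The top depth puts the tab at about y = -18 mm and it has stayed there. The paddle is centred near y = -206. Now I press down.

```bash
python3 -m crank '[{"x":0,"y":-0.8,"z":0,"turn":0},{"x":0,"y":0,"z":1,"turn":0},{"x":0,"y":0,"z":1,"turn":0},{"x":0,"y":0,"z":1,"turn":0},{"x":0,"y":0,"z":1,"turn":0}]'
python3 -c "
from w import *;show([0,-206,41])"
```

```text
time: 5.85
tool_pos: [0.5489, -0.2106, 0.1191]
tool_rot: [0.0, -0.025, 1.0, -0.001]
contact_force: [0.2, -2.1, 4.3]
gripper_width: -0.004
grasp_force: 1.8
t 5.85 station mm [   1.  -207.4  119.1] F [ 0.09 -2.1   4.33] w -0.0038397148274337016
tool axes in station [[-1.0, 0.001, -0.001], [0.001, 1.0, -0.001], [0.001, -0.001, -1.0]]
shift cm [0.11 0.15 7.81]
```

```bash
python3 -m crank '[{"x":0,"y":0,"z":1,"turn":0},{"x":0,"y":0,"z":1.2,"turn":0},{"x":0,"y":0,"z":1.2,"turn":0},{"x":0,"y":0,"z":1.2,"turn":0},{"x":0,"y":0,"z":1,"turn":0}]'
python3 -c "
from w import *;show([0,-206,41])"
```

```text
time: 6.35
tool_pos: [0.5481, -0.2088, 0.0617]
tool_rot: [-0.001, -0.024, 1.0, 0.001]
contact_force: [0.5, 2.2, 4.8]
gripper_width: 0.001
grasp_force: 2.2
t 6.35 station mm [   0.3 -205.6   61.7] F [0.6  2.13 4.84] w 0.0006998489312547694
tool axes in station [[-1.0, 0.001, 0.001], [0.001, 1.0, 0.003], [-0.001, 0.003, -1.0]]
shift cm [ 0.03 -0.05  2.07]
```

```bash
python3 -m crank '[{"x":0,"y":0,"z":0.8,"turn":0},{"x":0,"y":0,"z":0.6,"turn":0},{"x":0,"y":0,"z":0.4,"turn":0},{"x":0,"y":0,"z":0.2,"turn":0},{"x":0,"y":0,"z":0,"turn":0}]'
python3 -c "
from w import *;show([0,-206,41])"
```

```text
time: 6.85
tool_pos: [0.549, -0.2099, 0.0458]
tool_rot: [-0.0, -0.025, 1.0, 0.0]
contact_force: [-6.1, 4.3, 17.0]
gripper_width: -0.0
grasp_force: 7.6
t 6.85 station mm [   1.2 -206.7   45.8] F [-5.93  4.6  17.05] w -6.68628726301913e-05
tool axes in station [[-1.0, 0.0, 0.0], [0.0, 1.0, 0.0], [-0.0, 0.0, -1.0]]
shift cm [0.12 0.07 0.48]
```

There is 17 N at z = 46 mm, so the lever should be on its stop. I hold and check.

```bash
python3 -m crank '[{"x":0,"y":0,"z":0,"turn":0},{"x":0,"y":0,"z":0,"turn":0},{"x":0,"y":0,"z":0,"turn":0},{"x":0,"y":0,"z":0,"turn":0}]'
python3 - <<'E'
from w import *
show()
p,d,K,T=grab('top'); W=RS.inv().apply((cloud(d,K,T)-O).reshape(-1,3)).reshape(400,640,3)*1000
m=(abs(W[...,0]-20)<50)&(W[...,1]>65)&(W[...,1]<190)&(W[...,2]>90)&(W[...,2]<160)
q=W[m];k=np.polyfit(q[:,1],q[:,2],1);print('flap angle',-np.arctan(k[0]),len(q))
m=(W[...,2]>130)&(W[...,2]<155)&(abs(W[...,0]+58)<18)&(W[...,1]>-45)&(W[...,1]<35);print('tab',np.median(W[m],axis=0))
p,d,K,T=grab('scene'); cv2.imwrite('pics/scene2.png',cv2.resize(p[100:300,150:450],None,fx=2.5,fy=2.5)[:,:,::-1])
E
```

```text
time: 7.25
tool_pos: [0.549, -0.2099, 0.0458]
tool_rot: [-0.0, -0.025, 1.0, 0.0]
contact_force: [-6.5, 4.8, 17.0]
gripper_width: -0.001
grasp_force: 7.5
t 7.25 station mm [   1.2 -206.7   45.8] F [-6.21  5.14 16.95] w -0.0007019543965200598
tool axes in station [[-1.0, 0.0, 0.0], [0.0, 1.0, 0.0], [-0.0, 0.0, -1.0]]
flap angle 0.24822320308298712 1823
tab [-60.57991928 -18.67982211 148.63930877]
```

View pics/scene2.png

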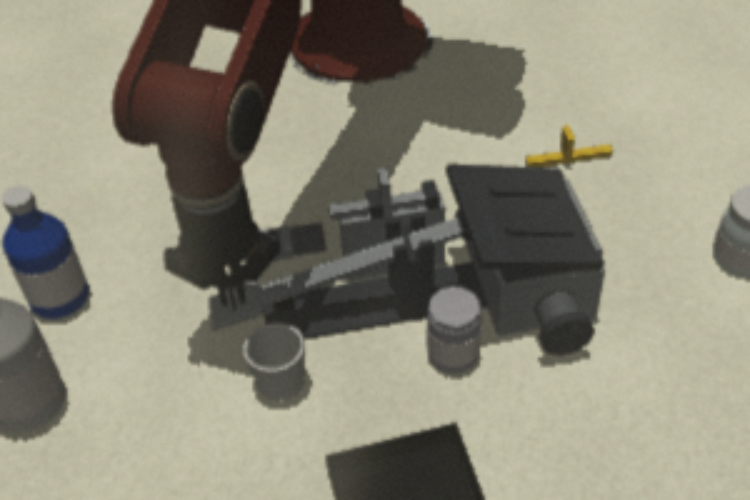

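The crop shows the fingers on the paddle at (235,285), the lever seated in its fork at (410,250), the flap raised at (530,215) at about 0.25 rad, and the bystanders in place. I hand in.

```bash
python3 -c "
from plant import manip;print(manip.job_done())"
```

```text
the job is handed in; nothing more can be done
None
```

I handed the job in at about 7.4 s: the bolt is back at its stop and clear of the flap, and the fingers hold the lever down on its stop with 17 N, so the flap stands raised at about 0.25 rad. The hand-in returned no verdict.

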